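# Open the cheese press and unload the mould

## Task

The cheese in the press is ready. Crank the handwheel anticlockwise, following it as it rises, until the stop collar on the spindle comes up hand-tight under the crosshead: snug enough that the spindle stays put, but not jammed; only then draw the drip tray all the way out. Lift the mould off the tray and set it down upright, wholly on the chopping board, leaving the tray out, the spindle snug at the top and the other things on the table as they are.

Things in the scene. Friction and masses are not known exactly. Their poses are not given: they have to be found in the camera images.
- press: tabletop cheese press, screwed to the table: white base 230 x 170 mm, 26 mm high, two steel posts at x = -88 and +88 mm, a crosshead over them. Origin on the table under the centre of the base; x runs from post to post, z is up, the drip tray draws out towards -y. The spindle axis is the vertical line through this origin
- crosshead: red painted beam 222 mm along the press's x, 46 mm deep, 32 mm thick, fixed on the posts; origin at its centre, 164 mm above the table. The screw runs through it. The stop collar meets its underside, 148 mm above the table; pressed harder than hand-tight (over about 20 N at the crank handle) it jams. Dome nuts at its ends reach 201 mm above the table
- spindle: what the screw lifts, without turning: a wooden follower 46 mm across, origin at the centre of its underside; above it a swivel and the dark steel stop collar (30 mm across, brass thumbscrew). The collar is clamped at a height that differs within 10 mm from day to day and is not measured: it meets the crosshead when this origin is 97 to 108 mm above the table
- handwheel: dark steel handwheel 112 mm across, rim 12 mm thick, hub level with the rim; origin on the axis in the plane of the rim, 130.5 mm above the spindle's; x points to the crank handle, z up. Anticlockwise from above it rises 12 mm a turn (2 to 3 turns in all), spindle and handle with it. It takes 3 to 6 N at the handle, more once the collar meets the crosshead, and stays where it is left
- crank_handle: black revolving handle, an upright sleeve 21 mm in diameter and 34 mm tall that spins freely on a pin on the wheel's rim, 50 mm from the axis; origin at the centre of its lower end, 8 mm above the wheel's origin
- handle_top (a point): centre of the top of the crank handle, 42 mm above the wheel's origin
- drip_tray (a joint): how far the drip tray is drawn out, m: 0 in (as it starts), 0.140 fully out at its stop. It slides with about 2.5 N of friction in guides on the base, along the press's -y
- tray_handle (a point): middle of the drip tray's handle bar: steel, 10 mm thick, 64 mm long, parallel to the press's x, 52 mm above the table, 30 mm clear of the tray's front wall. The tray is steel, 108 x 172 mm with 10 mm rims; its floor, 30 mm above the table, has a raised ring 3 mm high in which the mould stands
- mould: white plastic cheese mould with small holes, open at the top, round, 60 mm across at the foot and 64 mm at the rim, 62 mm tall, about 0.25 kg with the yellow cheese in it; origin at the centre of its underside, z up. It stands on the drip tray on the spindle axis; the follower hangs 14 to 21 mm below its rim at the start
- board: wooden chopping board, 170 mm along its x, 280 mm along its y, 22 mm thick, lying flat on the table; origin at the centre of its underside
- mug_2: pink and white mug, 90 mm across, 105 mm tall, a bystander; origin under its centre
- jar_3: small jam jar with a white lid, 64 mm across, 87 mm tall, a bystander; origin under its centre
- garlic_1: garlic bulb, 60 mm, a bystander; origin under its centre
- bottle_vinegar: red dressing bottle, 70 mm across, 266 mm tall, a bystander at the back; origin under its centre
- bottle_herb: green dressing bottle, 70 mm across, 266 mm tall, a bystander at the back; origin under its centre
- jar_2: tall jar with a red lid, 81 mm across, 145 mm tall, a bystander at the back; origin under its centre
Mind the look-alikes: they are no part of the job. What is shaped like the mould but green or red is not meant.

How it is judged:
By the outcome, as a careful person would: the job done as asked, in the order asked, and still so for the second after the job is handed in, with the robot touching nothing.
It also fails if it takes over 72 s, if anything falls off the work surface, if the arm or the gripper's body presses on something with over 40 N, if the wrist force passes 120 N, or if a joint passes its speed limit or range.

## Robot

A 6-joint arm with a two-finger parallel gripper is mounted at the origin on a cart in front of the work surface, level with it; the furniture and walls round the work are solid. World frame = base frame: x ahead of the robot, y to its left, z up, the work surface at z = 0. Lengths are in m, angles in rad, forces in N, time in s.
With the tool pointing down it reaches from about 0.25 to 0.725 m from the base axis. Payload 4 kg.
Tool frame: the origin (TCP) lies between the finger pads; the fingertips stand 8 mm ahead of it and the grasp point (between the pads) lies 11 mm behind it (bot.tip_reach is the distance from the TCP to the fingertips, in m); z points along the fingers, y is the line along which they close (so a half turn about z gives the same grasp; the last joint's range is limited). The gripper opens to 85 mm and grips with 20 to 120 N. Pads are 22 mm wide; open, the fingers measure 114 mm over their backs; the gripper's body (76 mm by 85 mm) begins 54 mm behind the grasp point. The pads swing forward as they close: fully open they stand 13 mm farther back than shut.
Start: joints at [1.155, 0.241, 0.005, 1.335, 0, 1.571], TCP at [0.202, 0.457, 0.239] pointing down, gripper open.
Joint ranges: [-2.72, 2.72], [-1.05, 1.87], [-1.09, 1.28], [-1.99, 2.15], [-1.42, 1.44], [-3.14, 3.14]. Speed limits (rad/s): [2.79, 2.79, 3.14, 3.14, 3.14, 3.14].

## Interface

Orientations are given as a unit quaternion [x, y, z, w].
In Python, from workcell import bot gives the robot as it stands.
- The arm moves only by the tool move_arm, never from a script. Its argument "deltas" is a list of rows, each a list of 7 numbers: the opening, from 0 (shut) to 1 (fully open), then the shift along the tool's x, y, z in mm, then the turn, a rotation vector about the tool's x, y, z in degrees. In form: [[gripper, tx, ty, tz, ax, ay, az], ...]. A call has 1 to 10 rows; each row shifts and turns the commanded pose from where the row before left it, along the tool's axes as they then stand; what a row does not reach is not made up. A row lasts 1/12 s, in which the tool goes at most 41.7 mm and 7.16 degrees, less where a joint would pass 70% of its speed; a pose out of reach is approached as far as the arm can. A call is refused whole if a number of a shift passes 41.7 or a number of a turn 7.16, either way. A call with a gripper value outside its range is refused whole. The fingers move at their own pace and stop on an object; the grip force is fixed at half the most. Time passes only in rows, so rows that do not move let the fingers close. It gives the time, the measured TCP pose, the force, the opening and the grip force at its end, in the units of the state.
- bot.get_obs(): the state, without advancing time (a new reading comes with each control period).
- bot.camera(name): name is "scene" or "side" or "wrist"; returns the picture (400x640x3 uint8, blue, green, red); there is no depth.
- bot.calibration(name): a dict with "K" (3x3 intrinsics, pixels), "dist_coeffs" ([k1, k2, p1, p2, k3] as OpenCV has them; the pictures are not rectified), "position" and "orientation" of the camera in the world. Camera axes: x right, y down, z forward; pixel columns grow to the right and rows downward; lengths in m; the calibration is good to about 2 mm. A picture is of the moment at which its call begins: read the wrist's pose just before it. calibration takes no time and is no camera call; for the wrist camera it gives the pose at the moment of the call.
- bot.job_done(): hands the job in; it is judged then, once.
Trained networks look in the newest picture that a camera, given by its name, has taken for a name from the list of things; names that differ only in an ending like _2 or _b are one class to them, and where a whole thing is asked for, a point or a joint stands for the part that bears it (a point fixed in the world has none). Each returns a list of dicts, best first, with "conf" (0 to 1); they miss things now and then, are a little off and sometimes report something else, mostly with a low value. They report only what shows in the picture. A call takes as long as a camera call. They do not tell look-alikes from the thing itself.
- bot.outline_of(query, camera): "pixels" (400x640 bool, what is visible of it) and "rect" ([left, top, width, height] in pixels, round what is visible of it).
The state is a dict: "clock": time; "joint_pos": joint angles; "joint_vel": joint speeds; "tau": joint torques, N m; "eef_pos": TCP position; "tool_rot": TCP orientation; "ft_force": force on the tool from outside, world axes, zero at the start; "ft_torque": the same for the moment, N m; "grip_width": finger opening in m; "grasp_force": force on a finger pad.
Only numpy, scipy, OpenCV 4.12 (cv2) and the standard library are available. Lean on these libraries where they do the work, as an engineer would, in place of code of your own. Each camera call takes 0.05 s, during which the arm holds its last target. There are 200 camera calls.

## Working session

There is one attempt and no reset: what is moved stays moved. The work goes in short steps, Python scripts to look and compute and a tool call to move; the robot and the scene stay as the last step left them, time stands still between calls to the robot, and variables do not carry over. Pictures are saved under pics/ and viewed, at most 10 in all, crops included, and the job is handed in when it is done.

Besides the shell and the picture viewer there is one more tool, called after "Call:" by a JSON object that holds its "fn" and its "kwargs". move_arm: Moves the arm, as the interface text tells. Its arguments: {"type":"object","properties":{"deltas":{"type":"array","items":{"type":"array","items":{"type":"number"}}}},"required":["deltas"]}

```bash
ls; mkdir -p pics
python3 - <<'E'
from workcell import bot
import cv2,numpy as np
for c in ("scene","side"):
    im=bot.camera(c); cv2.imwrite(f"pics/{c}0.png",im)
    k=bot.calibration(c); print(c,k)
    for q in ("press","handwheel","crank_handle","mould","board","drip_tray","tray_handle","spindle","crosshead"):
        for d in bot.outline_of(q,c)[:3]:
            p=d["pixels"]; ys,xs=np.nonzero(p); print(q,round(d["conf"],2),d["rect"],xs.mean().round(1),ys.mean().round(1))
o=bot.get_obs(); print(o)
E
```

```text
pics
scene {'K': array([[445.40701559,   0.        , 314.74792254],
       [  0.        , 445.40701559, 203.08828854],
       [  0.        ,   0.        ,   1.        ]]), 'dist_coeffs': array([0.03682272, 0.        , 0.        , 0.        , 0.        ]), 'position': array([-0.28592694, -0.21241942,  1.5623118 ]), 'orientation': array([ 0.77445939, -0.57269781,  0.16436921, -0.21263265])}
press 0.7 [247.8, 172.8, 60.1, 73.7] 273.5 214.9
handwheel 0.89 [257.9, 181.4, 27.5, 28.2] 269.7 194.1
handwheel 0.45 [261.4, 173.8, 16.9, 55.5] 269.9 204.3
crank_handle 0.71 [367.1, 239.5, 72.5, 49.0] 402.9 262.0
mould 0.69 [299.3, 247.1, 17.1, 23.7] 308.3 259.3
mould 0.56 [333.1, 239.8, 17.3, 22.6] 340.9 250.4
mould 0.5 [217.7, 190.2, 18.0, 22.0] 225.5 200.0
board 0.95 [361.2, 239.3, 80.9, 50.3] 403.1 261.9
board 0.32 [332.1, 152.8, 21.1, 34.8] 342.3 169.5
board 0.21 [248.3, 172.6, 61.4, 71.2] 273.9 215.0
drip_tray 0.79 [253.1, 202.3, 59.3, 26.2] 280.9 217.4
drip_tray 0.58 [366.3, 199.0, 9.2, 12.5] 369.2 204.4
drip_tray 0.49 [249.0, 173.0, 60.1, 71.8] 274.0 214.2
tray_handle 0.98 [250.3, 203.1, 61
[... 1305 characters left out ...]
273.6
{'clock': 1.0, 'joint_pos': array([ 1.15499642e+00,  2.40556818e-01,  4.98929604e-03,  1.33520319e+00,
       -1.05937396e-05,  1.57081527e+00]), 'joint_vel': array([-0.00103838,  0.00054865, -0.00184611,  0.00137762,  0.00180355,
        0.00123736]), 'tau': array([ 1.38867006e-03, -3.72216797e+01,  2.52695793e+01,  1.28250322e-03,
        1.17193945e-04,  1.06681699e-05]), 'eef_pos': array([0.201961  , 0.45738923, 0.23932396]), 'tool_rot': array([2.06414800e-01, 9.78464578e-01, 1.14408226e-05, 7.82673425e-06]), 'ft_force': array([ 0.09191962,  0.42708243, -0.14471418]), 'ft_torque': array([-0.02432583, -0.05755588, -0.0067692 ]), 'grasp_force': 0.0, 'grip_width': 0.08516818531883574}
```

View pics.

Run:
```python
import cv2,numpy as np
a=cv2.imread("pics/scene0.png")[130:330,190:470]; b=cv2.imread("pics/side0.png")[100:400,200:440]
a=cv2.resize(a,None,fx=1.43,fy=1.43,interpolation=cv2.INTER_CUBIC)
a=cv2.resize(cv2.imread("pics/scene0.png")[150:310,200:460],(800,492),interpolation=cv2.INTER_CUBIC)
cv2.imwrite("pics/a.png",a)
b=cv2.resize(cv2.imread("pics/side0.png")[105:305,200:460],(780,600),interpolation=cv2.INTER_CUBIC)
cv2.imwrite("pics/b.png",b)
```

```text
(no output)
```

View pics/a.png

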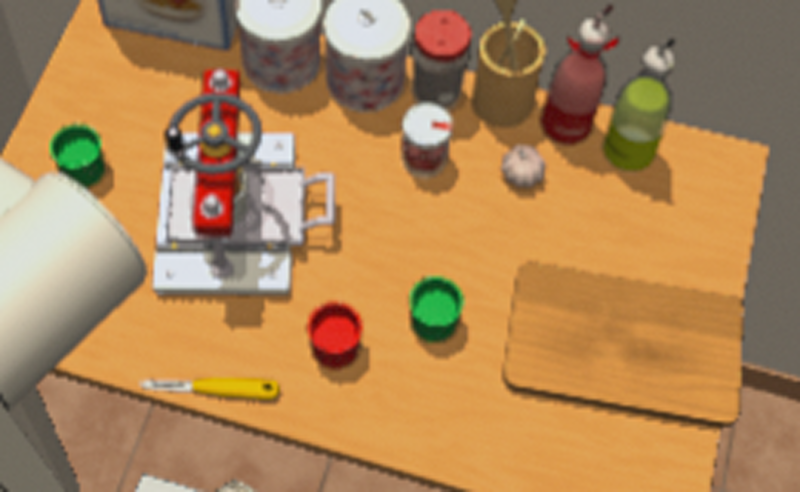

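View pics/b.png

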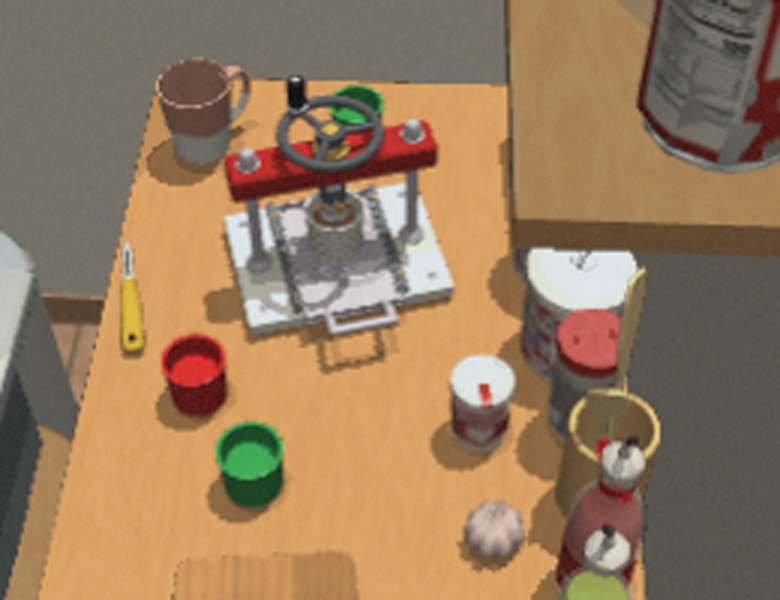

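Scene crop: the press is at left (wheel hub ≈(269,193) px, crank ≈(257,195)) and the board is at lower right (centre ≈(403,262)). Look-alike moulds are green (225,200), green (341,250) and red (308,259). The real mould is the white one in the press, side view px (310,183). An overhead shelf shows at upper right in the side view.

```bash
cat > h.py <<'E'
import cv2,numpy as np
from scipy.spatial.transform import Rotation as R
from workcell import bot
def cam(c):
    k=bot.calibration(c); return dict(K=k["K"],d=k["dist_coeffs"],p=np.array(k["position"]),R=R.from_quat(k["orientation"]).as_matrix())
def proj(P,k):
    q=(np.atleast_2d(P)-k["p"])@k["R"]
    return cv2.projectPoints(q,np.zeros(3),np.zeros(3),k["K"],k["d"])[0][:,0]
def ray(uv,z,k):
    n=cv2.undistortPoints(np.array([[uv]],float),k["K"],k["d"])[0,0]
    d=k["R"]@[n[0],n[1],1]; return k["p"]+d*(z-k["p"][2])/d[2]
E
python3 - <<'E'
from h import *
from scipy.optimize import least_squares
S,D=cam("scene"),cam("side")
A=lambda u,v:(200+u/3.077,150+v/3.077)
B=lambda u,v:(200+u/3,105+v/3)
# press-local points: (cam,px,local)
obs=[(S,A(220,78),(.088,0,.197)),(S,A(210,204),(-.088,0,.197)),(D,B(247,155),(-.088,0,.197)),(D,B(413,126),(.088,0,.197)),
(S,A(331,199),(0,None,.052)),(D,B(362,320),(0,None,.052)),
(S,A(291,286),(-.115,-.085,.026)),(S,A(153,289),(-.115,.085,.026)),(S,A(293,135),(.115,-.085,.026)),
(D,B(247,324),(-.115,-.085,.026)),(D,B(452,288),(.115,-.085,.026)),(D,B(227,212),(-.115,.085,.026))]
def w(x,l):
    l=[x[3] if v is None else v for v in l]; c,s=np.cos(x[2]),np.sin(x[2])
    return np.array([x[0]+c*l[0]-s*l[1],x[1]+s*l[0]+c*l[1],l[2]])
f=lambda x:np.concatenate([proj(w(x,l),k)[0]-p for k,p,l in obs])
r=least_squares(f,[.5,.2,0,-.12],loss="soft_l1"); print("press",r.x.round(4),r.fun.reshape(-1,2).round(1).tolist())
x=r.x
# wheel
g=lambda q:np.concatenate([proj(w(x,(.05*np.cos(q[1]),.05*np.sin(q[1]),q[0]+.042)),k)[0]-p for k,p in((S,A(172,132)),(D,B(296,79)))]+[proj(w(x,(0,0,q[0])),k)[0]-p for k,p in((S,A(213,130)),(D,B(331,135)))])
for a in(2,):
  r=least_squares(g,[.21,a]); print("wheel",r.x.round(3),"world crank ang",(r.x[1]+x[2]).round(3),r.fun.round(1)); print("handle top",w(x,(.05*np.cos(r.x[1]),.05*np.sin(r.x[1]),r.x[0]+.042)).round(4))
print("boardcorners",[ray(A(*p),.022,S)[:2].round(3).tolist() for p in((522,262),(745,296),(738,422),(504,382))])
import itertools
for n,p,z in(("green1",(78,143),.06),("red",(335,322),.06),("green2",(436,297),.06),("jar3",(428,122),.087),("garlic",(523,165),.03),("redlid",(442,33),.145),("knife",(210,387),.01)):
    print(n,ray(A(*p),z,S)[:2].round(3))
for n,p,z in(("mug",(197,85),.105),): print(n,ray(B(*p),z,D)[:2].round(3))
E
python3 -c "
import cv2
a=cv2.imread('pics/scene0.png');b=cv2.imread('pics/side0.png')
cv2.imwrite('pics/c.png',cv2.vconcat([cv2.resize(a,(480,300)),cv2.resize(b,(480,300))]))"
```

```text
press [ 0.4996  0.1779  0.2827 -0.1318] [[0.3, -1.6], [0.5, -1.5], [-0.9, -0.6], [-0.5, -0.5], [-0.7, -0.6], [-0.6, 1.2], [-0.5, 0.5], [-0.3, -1.2], [0.8, -1.2], [-0.1, 0.6], [0.3, -0.5], [-1.8, 0.8]]
wheel [0.203 2.074] world crank ang 2.357 [ 0.5 -0.9 -0.4  0.3  1.   0.6 -0.9 -0.2]
handle top [0.4642 0.2133 0.2447]
boardcorners [[0.535, -0.204], [0.571, -0.479], [0.404, -0.495], [0.372, -0.22]]
green1 [0.513 0.382]
red [ 0.37  -0.008]
green2 [ 0.438 -0.115]
jar3 [ 0.661 -0.043]
garlic [ 0.67  -0.173]
redlid [ 0.76  -0.031]
knife [0.266 0.117]
mug [0.327 0.362]
```

View pics/c.png

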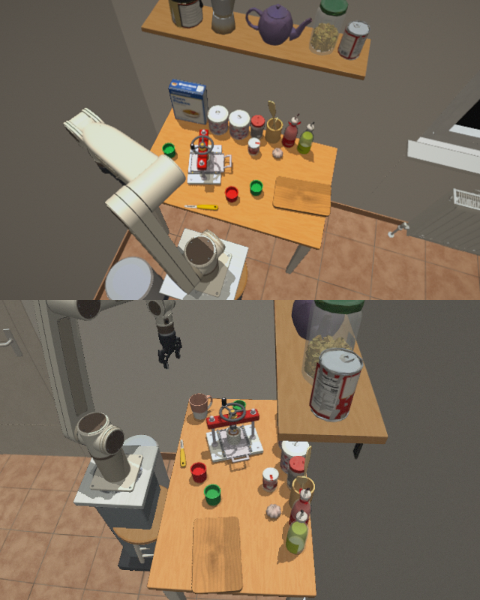

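Call:
{"fn": "move_arm", "kwargs": {"deltas": [[1, 0, 0, -15, 0, 0, -6.7], [1, 0, 0, -15, 0, 0, -6.7], [1, 0, 0, -15, 0, 0, -6.7], [1, 0, 0, -15, 0, 0, -6.7], [1, 0, 0, -15, 0, 0, -6.7], [1, 0, 0, -15, 0, 0, -6.5], [1, -18, -31, 0, 0, 0, 0], [1, -18, -31, 0, 0, 0, 0], [1, -18, -31, 0, 0, 0, 0], [1, -18, -31, 0, 0, 0, 0]]}}

```text
clock: 1.83
eef_pos: [0.3063, 0.3574, 0.3295]
tool_rot: [-0.141, 0.99, 0.0, 0.0]
ft_force: [0.6, -0.1, -0.4]
grip_width: 0.0853
grasp_force: 0.0
```

Call:
{"fn": "move_arm", "kwargs": {"deltas": [[0.7, -18, -31, 0, 0, 0, 0], [0.7, -18, -31, 0, 0, 0, 0], [0.7, -18, -31, 0, 0, 0, 0], [0.7, -18, -31, 0, 0, 0, 0], [0.7, -18, -31, 0, 0, 0, 0], [0.7, 0, 0, 0, 0, 0, 0]]}}

```text
clock: 2.33
eef_pos: [0.439, 0.2305, 0.3289]
tool_rot: [-0.137, 0.991, -0.001, 0.001]
ft_force: [-0.3, 1.1, -0.7]
grip_width: 0.0597
grasp_force: 0.0
```

Run:
```python
from h import *
o=bot.get_obs(); print(o["joint_pos"].round(3),o["eef_pos"].round(4),R.from_quat(o["tool_rot"]).as_matrix().round(3).tolist())
k=cam("wrist"); im=bot.camera("wrist"); cv2.imwrite("pics/w1.png",im); print(k)
for q in("crank_handle","handle_top","handwheel"):
    for d in bot.outline_of(q,"wrist")[:2]:print(q,round(d["conf"],2),d["rect"])
print(proj([[.4642,.2133,.2447],[.4996,.1779,.209]],k))
```

```text
[ 0.485  0.213  0.2    1.557 -0.003  0.21 ] [0.439  0.2305 0.3289] [[-0.962, -0.272, 0.002], [-0.272, 0.962, -0.002], [-0.001, -0.002, -1.0]]
{'K': array([[312.81938333,   0.        , 319.29596363],
       [  0.        , 312.81938333, 193.48475182],
       [  0.        ,   0.        ,   1.        ]]), 'd': array([-0.02919543,  0.        ,  0.        ,  0.        ,  0.        ]), 'p': array([0.36623262, 0.20995116, 0.46406314]), 'R': array([[-0.27119206,  0.91792667,  0.28959541],
       [ 0.96252343,  0.25921172,  0.07973663],
       [-0.00187415,  0.30036631, -0.95382208]])}
crank_handle 0.67 [276.7, 196.6, 24.8, 43.2]
handle_top 0.83 [281.8, 202.3, 27.3, 32.8]
handwheel 0.6 [187.2, 175.6, 119.8, 113.0]
[[289.15442623 226.21823286]
 [244.94664007 235.38695703]]
```

View pics/w1.png

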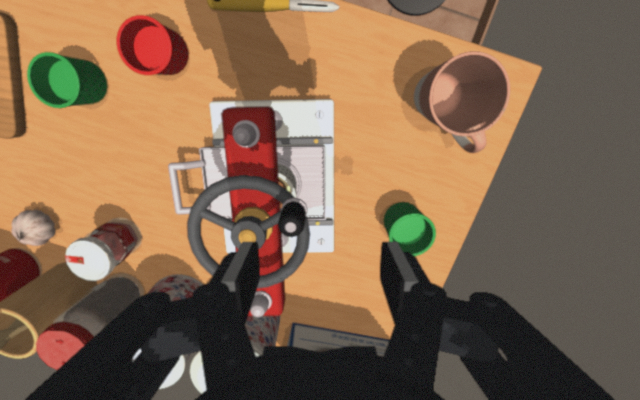

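The wrist view shows the black crank handle top at ≈(290,227), against my prediction of (289,226), and the hub at ≈(247,236) against (245,235). The choice and position hold. It's a white-based press, with the green and red cups well apart.

Call:
{"fn": "move_arm", "kwargs": {"deltas": [[0.7, -20, -24, 0, 0, 0, 0], [0.7, 0, 0, 26, 0, 0, 0], [0.7, 0, 0, 27, 0, 0, 0], [0.7, 0, 0, 27, 0, 0, 0], [0.7, 0, 0, 26, 0, 0, 0], [0.7, 0, 0, 0, 0, 0, 0], [0, 0, 0, 0, 0, 0, 0], [0, 0, 0, 0, 0, 0, 0], [0, 0, 0, 0, 0, 0, 0], [0, 0, 0, 0, 0, 0, 0]]}}

```text
clock: 3.37
eef_pos: [0.4632, 0.2157, 0.226]
tool_rot: [-0.14, 0.99, -0.002, 0.003]
ft_force: [2.1, -6.7, 1.0]
grip_width: 0.0193
grasp_force: 58.5
```

Call:
{"fn": "move_arm", "kwargs": {"deltas": [[0, 0, 0, 0, 0, 0, 0], [0, 0, 0, 0, 0, 0, 0], [0, 0, 0, 0, 0, 0, 0]]}}

```text
clock: 3.62
eef_pos: [0.4631, 0.2156, 0.226]
tool_rot: [-0.14, 0.99, -0.002, 0.003]
ft_force: [0.7, -6.0, 3.0]
grip_width: 0.0191
grasp_force: 58.5
```

Run:
```python
from h import *
for i in range(18):
    h=np.radians(134+20*i+10+90); c=2*50*np.sin(np.radians(10))
    print(134+20*i,[0,round(c*np.cos(h-np.radians(196.17)),1),round(c*np.cos(h-np.radians(106.17)),1),-0.7,0,0,0])
```

```text
134 [0, np.float64(13.7), np.float64(-10.7), -0.7, 0, 0, 0]
154 [0, np.float64(9.2), np.float64(-14.7), -0.7, 0, 0, 0]
174 [0, np.float64(3.7), np.float64(-17.0), -0.7, 0, 0, 0]
194 [0, np.float64(-2.4), np.float64(-17.2), -0.7, 0, 0, 0]
214 [0, np.float64(-8.1), np.float64(-15.4), -0.7, 0, 0, 0]
234 [0, np.float64(-12.9), np.float64(-11.7), -0.7, 0, 0, 0]
254 [0, np.float64(-16.1), np.float64(-6.6), -0.7, 0, 0, 0]
274 [0, np.float64(-17.4), np.float64(-0.7), -0.7, 0, 0, 0]
294 [0, np.float64(-16.5), np.float64(5.3), -0.7, 0, 0, 0]
314 [0, np.float64(-13.7), np.float64(10.7), -0.7, 0, 0, 0]
334 [0, np.float64(-9.2), np.float64(14.7), -0.7, 0, 0, 0]
354 [0, np.float64(-3.7), np.float64(17.0), -0.7, 0, 0, 0]
374 [0, np.float64(2.4), np.float64(17.2), -0.7, 0, 0, 0]
394 [0, np.float64(8.1), np.float64(15.4), -0.7, 0, 0, 0]
414 [0, np.float64(12.9), np.float64(11.7), -0.7, 0, 0, 0]
434 [0, np.float64(16.1), np.float64(6.6), -0.7, 0, 0, 0]
454 [0, np.float64(17.4), np.float64(0.7), -0.7, 0, 0, 0]
474 [0, np.float64(16.5), np.float64(-5.3), -0.7, 0, 0, 0]
```

Call:
{"fn": "move_arm", "kwargs": {"deltas": [[0, 13.7, -10.7, -0.7, 0, 0, 0], [0, 9.2, -14.7, -0.7, 0, 0, 0], [0, 3.7, -17, -0.7, 0, 0, 0], [0, -2.4, -17.2, -0.7, 0, 0, 0]]}}

```text
clock: 3.95
eef_pos: [0.4554, 0.1559, 0.2287]
tool_rot: [-0.142, 0.99, 0.004, 0.003]
ft_force: [-0.8, 8.6, -3.4]
grip_width: 0.019
grasp_force: 59.5
```

Call:
{"fn": "move_arm", "kwargs": {"deltas": [[0, -8.1, -15.4, -0.7, 0, 0, 0], [0, -12.9, -11.7, -0.7, 0, 0, 0], [0, -16.1, -6.6, -0.7, 0, 0, 0], [0, -17.4, -0.7, -0.7, 0, 0, 0], [0, -16.5, 5.3, -0.7, 0, 0, 0], [0, -13.7, 10.7, -0.7, 0, 0, 0], [0, -9.2, 14.7, -0.7, 0, 0, 0], [0, -3.7, 17, -0.7, 0, 0, 0], [0, 2.4, 17.2, -0.7, 0, 0, 0], [0, 8.1, 15.4, -0.7, 0, 0, 0]]}}

```text
clock: 4.78
eef_pos: [0.5293, 0.2208, 0.2355]
tool_rot: [-0.139, 0.99, -0.002, 0.004]
ft_force: [4.8, -6.9, -1.4]
grip_width: 0.0195
grasp_force: 60.0
```

Call:
{"fn": "move_arm", "kwargs": {"deltas": [[0, 12.9, 11.7, -0.7, 0, 0, 0], [0, 16.1, 6.6, -0.7, 0, 0, 0], [0, 17.4, 0.7, -0.7, 0, 0, 0], [0, 16.5, -5.3, -0.7, 0, 0, 0], [0, 13.7, -10.7, -0.7, 0, 0, 0], [0, 9.2, -14.7, -0.7, 0, 0, 0], [0, 3.7, -17, -0.7, 0, 0, 0], [0, -2.4, -17.2, -0.7, 0, 0, 0]]}}

```text
clock: 5.45
eef_pos: [0.4554, 0.1557, 0.2407]
tool_rot: [-0.142, 0.99, 0.004, 0.003]
ft_force: [0.6, 9.1, -7.0]
grip_width: 0.0194
grasp_force: 59.6
```

Call:
{"fn": "move_arm", "kwargs": {"deltas": [[0, -8.1, -15.4, -0.6, 0, 0, 0], [0, -12.9, -11.7, -0.6, 0, 0, 0], [0, -16.1, -6.6, -0.6, 0, 0, 0], [0, -17.4, -0.7, -0.6, 0, 0, 0], [0, -16.5, 5.3, -0.6, 0, 0, 0], [0, -13.7, 10.7, -0.6, 0, 0, 0], [0, -9.2, 14.7, -0.6, 0, 0, 0], [0, -3.7, 17, -0.6, 0, 0, 0], [0, 0, 0, 0, 0, 0, 0], [0, 0, 0, 0, 0, 0, 0]]}}

```text
clock: 6.28
eef_pos: [0.5472, 0.1941, 0.2465]
tool_rot: [-0.141, 0.99, 0.001, 0.004]
ft_force: [4.9, -0.5, 5.5]
grip_width: 0.019
grasp_force: 61.0
```

```bash
cat >> h.py <<'E'
C=np.array([.4996,.1779])
def st():
    o=bot.get_obs(); v=o["eef_pos"][:2]-C; r=np.hypot(*v); t=np.array([-v[1],v[0]])/r; f=o["ft_force"]
    print(o["clock"].round(2),"ang",np.degrees(np.arctan2(v[1],v[0])).round(1)%360,"r",r.round(4),"z",o["eef_pos"][2].round(4),"Ft",(-f[:2]@t).round(1),"Fr",(f[:2]@v/r).round(1),"Fz",f[2].round(1))
E
python3 - <<'E'
from h import *
st()
a=bot.camera("side"); 
cv2.imwrite("pics/d.png",cv2.resize(a[115:205,260:360],None,fx=6,fy=6,interpolation=cv2.INTER_CUBIC))
E
```

```text
Traceback (most recent call last):
  File "h.py", line 15, in st
    print(o["clock"].round(2),"ang",np.degrees(np.arctan2(v[1],v[0])).round(1)%360,"r",r.round(4),"z",o["eef_pos"][2].round(4),"Ft",(-f[:2]@t).round(1),"Fr",(f[:2]@v/r).round(1),"Fz",f[2].round(1))
          ^^^^^^^^^^^^^^^^
AttributeError: 'float' object has no attribute 'round'
```

```bash
sed -i 's/o\["clock"\].round(2)/o["clock"]/' h.py
python3 - <<'E'
from h import *
st()
a=bot.camera("side"); 
cv2.imwrite("pics/d.png",cv2.resize(a[115:205,260:360],None,fx=6,fy=6,interpolation=cv2.INTER_CUBIC))
E
```

```text
6.2833 ang 18.8 r 0.0503 z 0.2465 Ft 2.0 Fr 4.5 Fz 5.5
```

View pics/d.png

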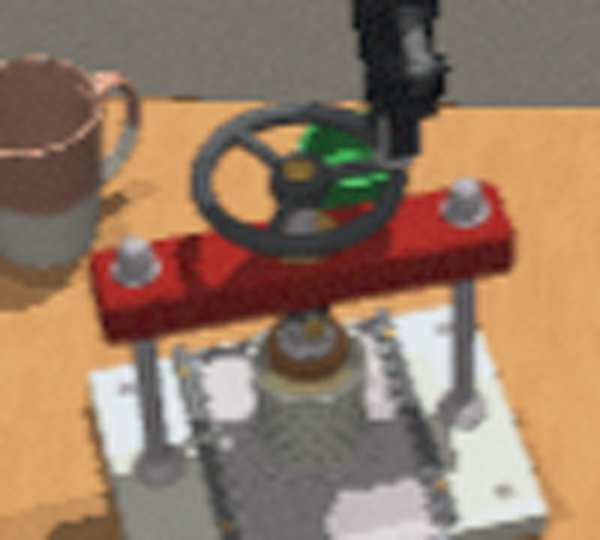

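Side crop: the gripper holds the crank. The follower (brown, ≈(307,350) in the crop) is out of the mould, and a brass spot (≈(315,327)) sits just below the crosshead's lower edge (≈318). I'll check the heights by ray, and measure the arm's stiffness with a small push.

Call:
{"fn": "move_arm", "kwargs": {"deltas": [[0, -1.6, 9.9, -0.35, 0, 0, 0], [0, 0, 10, -0.35, 0, 0, 0], [0, 0, 0, 0, 0, 0, 0], [0, 0, 0, 0, 0, 0, 0], [0, 0, 0, 0, 0, 0, 0]]}}

```text
clock: 6.75
eef_pos: [0.5402, 0.211, 0.2467]
tool_rot: [-0.14, 0.99, -0.001, 0.001]
ft_force: [-1.6, -4.6, 9.4]
grip_width: 0.0192
grasp_force: 61.4
```

Run:
```python
from h import *
st()
k=cam("side"); yaw=.2827; n=np.array([-np.sin(yaw),np.cos(yaw),0])
def pl(uv,y):
    q=cv2.undistortPoints(np.array([[uv]],float),k["K"],k["d"])[0,0]; d=k["R"]@[q[0],q[1],1]
    P0=np.array([*C,0])+n*y; t=n@(P0-k["p"])/(n@d); return k["p"]+d*t
for nm,(u,v),y in(("screw",(315,327),-.018),("crosshead low edge",(307,318),-.023),("follower low front edge",(307,378),-.023),("follower top front",(307,362),-.023),("grey low edge",(303,352),-.015)):
    P=pl((260+u/6,115+v/6),y); print(nm,P.round(4))
```

```text
6.75 ang 39.2 r 0.0523 z 0.2467 Ft 2.5 Fr -4.2 Fz 9.4
screw [0.5078 0.1615 0.1332]
crosshead low edge [0.5045 0.1554 0.1462]
follower low front edge [0.5029 0.1549 0.1007]
follower top front [0.5034 0.155  0.113 ]
grey low edge [0.5007 0.1626 0.1128]
```

Call:
{"fn": "move_arm", "kwargs": {"deltas": [[0, 2.8, -1.2, -2, 0, 0, 0], [0, 0, 0, 0, 0, 0, 0], [0, 0, 0, 0, 0, 0, 0], [0, 0, 0, 0, 0, 0, 0]]}}

```text
clock: 7.08
eef_pos: [0.5391, 0.2104, 0.2471]
tool_rot: [-0.14, 0.99, 0.0, 0.001]
ft_force: [5.0, -1.9, 2.1]
grip_width: 0.0197
grasp_force: 60.3
```

```bash
python3 -c "
from h import *
st()"
```

```text
7.0833 ang 39.4 r 0.0512 z 0.2471 Ft 4.6 Fr 2.7 Fz 2.1
```

The arm's stiffness is about 2.5–3.5 N/mm, so only about 5 mm of overshoot is safe. I'll release and look at the collar gap from the front with the wrist camera to bound the remaining travel.

Call:
{"fn": "move_arm", "kwargs": {"deltas": [[0.7, 0, 0, 0, 0, 0, 0], [0.7, 0, 0, 0, 0, 0, 0], [0.7, 0, 0, 0, 0, 0, 0], [0.7, 0, 0, -30, 0, 0, 0], [0.7, 0, 0, -30, 0, 0, 0], [0.7, 11, -29, 0, 0, 0, 0], [0.7, 11, -29, 0, 0, 0, 0], [0.7, 11, -29, 0, 0, 0, 0], [0.7, 11, -29, 0, 0, 0, 0], [0.7, 11, -29, 0, 0, 0, 0]]}}

```text
clock: 7.92
eef_pos: [0.5247, 0.0553, 0.3058]
tool_rot: [-0.141, 0.99, 0.0, -0.001]
ft_force: [0.1, -0.5, -0.6]
grip_width: 0.0595
grasp_force: 0.0
```

Call:
{"fn": "move_arm", "kwargs": {"deltas": [[0.7, 0, 0, 0, -7, 0, 0], [0.7, 0, 0, 0, -7, 0, 0], [0.7, 0, 0, 0, -7, 0, 0], [0.7, 0, 0, 0, -7, 0, 0], [0.7, 0, 0, 0, -7, 0, 0], [0.7, 0, 0, 0, -7, 0, 0], [0.7, 0, 0, 0, -7, 0, 0], [0.7, 0, 0, 0, -7, 0, 0], [0.7, 0, 0, 0, -7, 0, 0], [0.7, 0, 0, 0, -7, 0, 0]]}}

```text
clock: 8.75
eef_pos: [0.5197, 0.0646, 0.2929]
tool_rot: [-0.111, 0.816, 0.563, -0.068]
ft_force: [-1.0, 0.3, -0.1]
grip_width: 0.0599
grasp_force: 0.0
```

Call:
{"fn": "move_arm", "kwargs": {"deltas": [[0.7, 0, -29, 10, 0, 0, 0], [0.7, 0, -29, 10, 0, 0, 0], [0.7, 0, -29, 10, 0, 0, 0], [0.7, 0, -29, 10, 0, 0, 0], [0.7, 0, 0, 0, 0, 0, 0], [0.7, 0, 0, 0, 0, 0, 0], [0.7, 0, 0, 0, 0, 0, 0]]}}

```text
clock: 9.33
eef_pos: [0.5188, 0.0627, 0.1722]
tool_rot: [-0.111, 0.816, 0.562, -0.073]
ft_force: [0.3, 0.1, 0.2]
grip_width: 0.0594
grasp_force: 0.0
```

Run:
```python
from h import *
import pickle
o=bot.get_obs(); print(o["clock"],o["joint_pos"].round(3),o["eef_pos"].round(4))
k=cam("wrist"); im=bot.camera("wrist"); cv2.imwrite("pics/w2.png",im); pickle.dump(k,open("w2.pkl","wb"))
yaw=.2827
P=lambda x,y,z:[C[0]+np.cos(yaw)*x-np.sin(yaw)*y,C[1]+np.sin(yaw)*x+np.cos(yaw)*y,z]
print(proj([P(0,0,.138),P(0,-.023,.148),P(-.111,-.023,.148),P(.111,-.023,.148)],k).round(1))
cv2.imwrite("pics/w2r.png",cv2.rotate(im,cv2.ROTATE_90_CLOCKWISE)[:600] if 0 else im)
```

```text
9.3333 [-0.332  0.888  0.281  1.935  0.884 -1.092] [0.5188 0.0627 0.1722]
[[329.7 200.9]
 [332.1 211.6]
 [334.2  59.5]
 [330.4 325.6]]
```

View pics/w2.png

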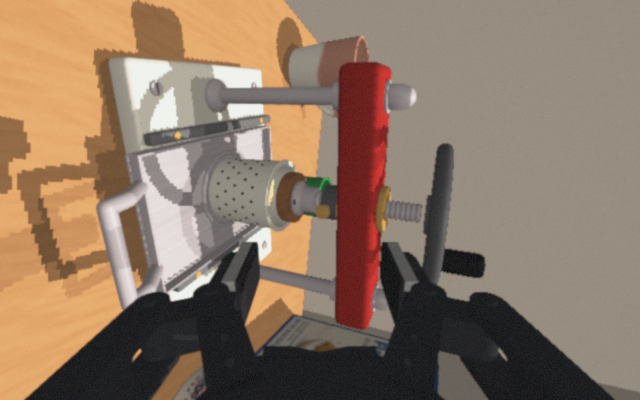

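Wrist view from the front (image right is up): the red crosshead's underside is at x≈340, the dark collar lies right under it at ≈(325,195), and the follower is at ≈(290,197). The white perforated mould stands on the tray at (245,192). One close crop to measure the gap.

Run:
```python
import cv2
im=cv2.imread("pics/w2.png"); c=cv2.resize(im[165:235,265:355],None,fx=8,fy=8,interpolation=cv2.INTER_CUBIC); cv2.imwrite("pics/w2c.png",c)
```

View pics/w2c.png

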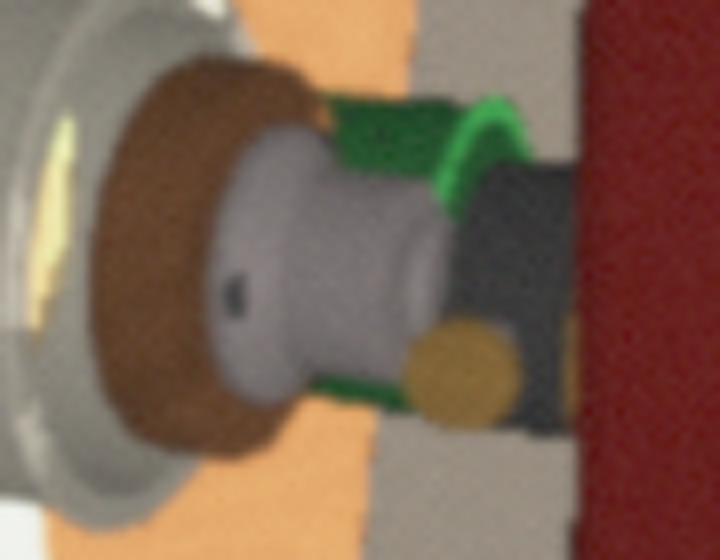

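Run:
```python
from h import *
import pickle
k=pickle.load(open("w2.pkl","rb")); yaw=.2827
def circ(r,z):
    t=np.linspace(0,2*np.pi,73); x,y=r*np.cos(t),r*np.sin(t)
    P=np.c_[C[0]+np.cos(yaw)*x-np.sin(yaw)*y,C[1]+np.sin(yaw)*x+np.cos(yaw)*y,0*t+z]
    return (proj(P,k)-[265,165])*8
yc,ys=np.cos(yaw),np.sin(yaw)
L=lambda x,y,z:((proj([C[0]+yc*x-ys*y,C[1]+ys*x+yc*y,z],k)-[265,165])*8)[0].round(0)
print("crosshead front low edge",[L(x,-.023,.148) for x in(-.03,0,.03)],"back low",L(0,.023,.148))
print("mould rim circle"); 
for r,z in((.032,.092),(.023,.091),(.023,.093),(.023,.095),(.015,.125),(.015,.128),(.015,.131),(.015,.134),(.015,.140),(.015,.145)):
    c=circ(r,z); print(r,z,"left",c[c[:,0].argmin()].round(0),"top",c[c[:,1].argmin()].round(0),"bot",c[c[:,1].argmax()].round(0),"right",c[c[:,0].argmax()].round(0))
```

```text
crosshead front low edge [array([541.,  78.]), array([537., 373.]), array([533., 646.])] back low [665. 234.]
mould rim circle
0.032 0.092 left [ -8. 305.] top [149. -43.] bot [ 91. 516.] right [255. 183.]
0.023 0.091 left [ 28. 284.] top [146.  36.] bot [104. 437.] right [216. 197.]
0.023 0.093 left [ 44. 286.] top [162.  38.] bot [120. 439.] right [231. 198.]
0.023 0.095 left [ 61. 288.] top [178.  39.] bot [136. 442.] right [246. 200.]
0.015 0.125 left [353. 317.] top [418. 136.] bot [389. 408.] right [453. 232.]
0.015 0.128 left [379. 321.] top [444. 139.] bot [414. 412.] right [478. 235.]
0.015 0.131 left [406. 324.] top [470. 142.] bot [440. 416.] right [503. 238.]
0.015 0.134 left [433. 328.] top [496. 145.] bot [466. 420.] right [527. 241.]
0.015 0.14 left [488. 336.] top [548. 150.] bot [518. 427.] right [578. 236.]
0.015 0.145 left [534. 342.] top [593. 155.] bot [562. 434.] right [620. 241.]
```

Run:
```python
import cv2,numpy as np
im=cv2.imread("pics/w2.png").astype(int)
print("cols",list(range(318,341)))
for r in range(184,222,2): print(r,im[r:r+2,318:341].mean(0).mean(1).astype(int).tolist())
c=im[180:225,312:342].astype(float); c=np.clip((c-20)*3.2,0,255).astype(np.uint8)
cv2.imwrite("pics/e.png",cv2.resize(c,None,fx=13,fy=13,interpolation=cv2.INTER_CUBIC))
```

```text
cols [318, 319, 320, 321, 322, 323, 324, 325, 326, 327, 328, 329, 330, 331, 332, 333, 334, 335, 336, 337, 338, 339, 340]
184 [56, 61, 75, 86, 79, 64, 55, 56, 55, 50, 51, 55, 65, 82, 98, 103, 105, 102, 89, 61, 47, 51, 55]
186 [72, 79, 94, 88, 66, 58, 52, 49, 51, 51, 48, 51, 50, 48, 49, 49, 47, 46, 47, 45, 45, 48, 50]
188 [103, 103, 96, 76, 60, 56, 55, 51, 53, 51, 52, 53, 51, 53, 53, 51, 51, 51, 49, 47, 50, 48, 51]
190 [103, 100, 91, 69, 59, 58, 55, 55, 55, 53, 53, 53, 54, 54, 55, 53, 53, 51, 55, 51, 49, 49, 54]
192 [104, 104, 97, 82, 64, 56, 53, 58, 56, 56, 53, 55, 53, 54, 55, 56, 53, 56, 55, 52, 45, 53, 50]
194 [115, 110, 95, 78, 62, 58, 56, 54, 57, 58, 59, 58, 54, 55, 55, 55, 55, 58, 54, 49, 47, 51, 50]
196 [116, 106, 92, 72, 61, 57, 58, 58, 57, 58, 56, 57, 58, 55, 58, 55, 58, 57, 53, 45, 46, 48, 52]
198 [117, 105, 92, 69, 58, 56, 58, 59, 58, 57, 57, 58, 57, 59, 56, 58, 59, 55, 55, 53, 44, 51, 50]
200 [115, 101, 87, 67, 59, 58, 58, 61, 57, 59, 60, 60, 57, 60, 57, 59, 58, 55, 57, 53, 46, 50, 50]
202 [111, 96, 76, 63, 60, 57, 59, 59, 58, 58, 57, 58, 59, 59, 61, 59, 57, 59, 59, 50, 48,
[... 213 characters left out ...]
91, 93, 92, 93, 93, 95, 96, 97, 93, 87, 78, 64, 58, 59, 57, 55, 68, 75, 58, 49, 48, 52]
210 [96, 93, 93, 95, 95, 92, 95, 96, 95, 95, 92, 81, 66, 58, 57, 59, 57, 73, 79, 61, 48, 51, 52]
212 [93, 92, 95, 96, 95, 96, 96, 95, 95, 98, 95, 85, 68, 59, 56, 56, 56, 72, 79, 60, 48, 48, 51]
214 [90, 93, 93, 92, 93, 92, 93, 95, 96, 93, 86, 71, 60, 55, 52, 57, 59, 70, 78, 61, 52, 52, 49]
216 [98, 96, 94, 94, 94, 94, 96, 94, 90, 78, 68, 58, 53, 52, 54, 54, 55, 65, 64, 52, 46, 49, 51]
218 [135, 129, 121, 120, 120, 120, 117, 118, 113, 107, 106, 104, 95, 74, 67, 66, 70, 71, 70, 55, 50, 47, 51]
220 [141, 142, 141, 140, 139, 140, 139, 140, 140, 140, 142, 139, 139, 135, 133, 134, 135, 132, 117, 74, 55, 47, 53]
```

View pics/e.png

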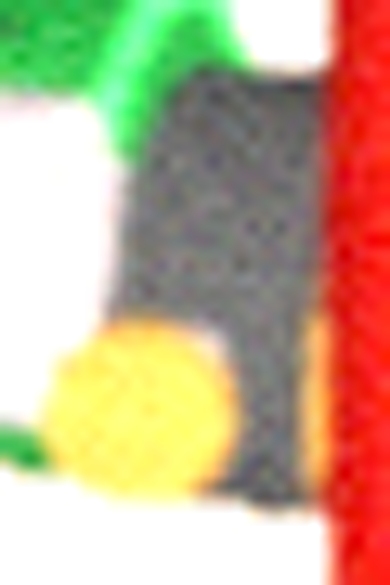

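Call:
{"fn": "move_arm", "kwargs": {"deltas": [[0.7, 0, -28, -10, 0, 0, 0], [0.7, 0, -28, -11, 0, 0, 0], [0.7, 0, 0, 0, 0, 0, 0], [0.7, 0, 0, 0, 0, 0, 0], [0.7, 0, 0, 0, 0, 0, 0]]}}

```text
clock: 9.8
eef_pos: [0.5298, 0.0244, 0.1279]
tool_rot: [-0.111, 0.817, 0.561, -0.072]
ft_force: [0.3, -0.4, 0.5]
grip_width: 0.0595
grasp_force: 0.0
```

Run:
```python
from h import *
import pickle
print(bot.get_obs()["eef_pos"].round(4))
k=cam("wrist"); im=bot.camera("wrist"); cv2.imwrite("pics/w3.png",im); pickle.dump(k,open("w3.pkl","wb")); print(k["p"].round(4))
yaw=.2827;yc,ys=np.cos(yaw),np.sin(yaw)
L=lambda x,y,z:proj([C[0]+yc*x-ys*y,C[1]+ys*x+yc*y,z],k)[0].round(1)
for p in((0,-.023,.148),(0,.023,.148),(0,0,.148),(-.015,0,.140),(.015,0,.140),(-.015,0,.130),(.015,0,.130),(-.023,0,.0934),(.023,0,.0934)): print(p,L(*p))
u,v=L(0,-.023,.148).astype(int)
print("cols",list(range(u-16,u+10)))
for r in range(v-34,v+18,3): print(r,[tuple(x) for x in im[r:r+2,u-16:u+10].mean(0).astype(int)[:, [2,0]].tolist()])
c=im[v-42:v+28,u-62:u+28].astype(float); c=np.clip((c-10)*1.8,0,255).astype(np.uint8)
cv2.imwrite("pics/w3c.png",cv2.resize(c,None,fx=8,fy=8,interpolation=cv2.INTER_CUBIC))
```

```text
[0.5298 0.0244 0.1279]
[ 0.4897 -0.1171  0.1762]
(0, -0.023, 0.148) [396.4 202.5]
(0, 0.023, 0.148) [402.9 187.5]
(0, 0, 0.148) [399.9 194.5]
(-0.015, 0, 0.14) [392.4 177.9]
(0.015, 0, 0.14) [389.9 208.6]
(-0.015, 0, 0.13) [381.4 176.8]
(0.015, 0, 0.13) [379.4 207.2]
(-0.023, 0, 0.0934) [343.6 165. ]
(0.023, 0, 0.0934) [342.4 209.9]
cols [380, 381, 382, 383, 384, 385, 386, 387, 388, 389, 390, 391, 392, 393, 394, 395, 396, 397, 398, 399, 400, 401, 402, 403, 404, 405]
168 [(148, 126), (149, 127), (149, 127), (148, 125), (147, 124), (149, 127), (149, 125), (147, 125), (147, 125), (149, 127), (148, 124), (147, 125), (149, 127), (148, 127), (150, 126), (148, 125), (147, 126), (147, 124), (148, 124), (147, 126), (142, 121), (122, 101), (89, 59), (79, 26), (83, 25), (87, 24)]
171 [(148, 125), (148, 126), (148, 127), (150, 127), (147, 125), (146, 124), (147, 125), (148, 126), (149, 126), (147, 125), (150, 128), (146, 125), (150, 128), (149, 126), (149, 127), (148, 126), (148, 126), (148, 126), (147, 126), (148, 127), (144, 123), (124, 100), (92, 56), (81, 24), (86, 26), (90, 27)]
174 [(147, 
[... 3867 characters left out ...]
, (122, 101), (87, 59), (79, 27), (83, 22), (91, 29), (93, 29), (97, 26), (100, 30), (98, 20)]
216 [(148, 126), (147, 125), (148, 126), (146, 125), (148, 126), (149, 128), (149, 127), (148, 125), (149, 127), (148, 125), (148, 126), (148, 126), (148, 126), (149, 126), (149, 128), (148, 126), (142, 120), (126, 103), (93, 57), (85, 30), (86, 22), (92, 28), (94, 25), (99, 29), (99, 26), (100, 27)]
219 [(148, 126), (149, 127), (146, 125), (147, 125), (148, 126), (147, 124), (147, 126), (147, 125), (148, 126), (151, 129), (148, 125), (148, 126), (146, 124), (148, 126), (148, 126), (145, 123), (143, 120), (125, 100), (94, 58), (86, 25), (89, 30), (92, 29), (97, 33), (101, 28), (101, 28), (103, 31)]
```

The gap is now visible in the pixels: about 3 px seen plus 3.5 px of parallax. That makes it ≈6.0±0.6 mm, so contact should come about 180° on, near world angle 219°±20°, with the spindle at ≈99.5 mm, which is in range. I'll go back to the crank.

Call:
{"fn": "move_arm", "kwargs": {"deltas": [[0.7, 0, 28, 10, 0, 0, 0], [0.7, 0, 28, 11, 0, 0, 0], [0.7, 0, 29, -10, 0, 0, 0], [0.7, 0, 29, -10, 0, 0, 0], [0.7, 0, 29, -10, 0, 0, 0], [0.7, 0, 29, -10, 0, 0, 0]]}}

```text
clock: 10.35
eef_pos: [0.5163, 0.0676, 0.2966]
tool_rot: [-0.113, 0.817, 0.561, -0.071]
ft_force: [-19.7, 7.2, 31.4]
grip_width: 0.0599
grasp_force: 0.0
```

Call:
{"fn": "move_arm", "kwargs": {"deltas": [[0.7, 0, 0, 0, 7, 0, 0], [0.7, 0, 0, 0, 7, 0, 0], [0.7, 0, 0, 0, 7, 0, 0], [0.7, 0, 0, 0, 7, 0, 0], [0.7, 0, 0, 0, 7, 0, 0], [0.7, 0, 0, 0, 7, 0, 0], [0.7, 0, 0, 0, 7, 0, 0], [0.7, 0, 0, 0, 7, 0, 0], [0.7, 0, 0, 0, 7, 0, 0], [0.7, 0, 0, 0, 7, 0, 0]]}}

```text
clock: 11.18
eef_pos: [0.5162, 0.067, 0.2972]
tool_rot: [-0.133, 0.991, -0.011, 0.008]
ft_force: [0.0, -0.4, 0.2]
grip_width: 0.06
grasp_force: 0.0
```

Call:
{"fn": "move_arm", "kwargs": {"deltas": [[0.7, -11, 29, 0, 0, 0, 0], [0.7, -11, 29, 0, 0, 0, 0], [0.7, -11, 29, 0, 0, 0, 0], [0.7, -11, 29, 0, 0, 0, 0], [0.7, -11, 29, 0, 0, 0, 0], [0.7, 0, 0, 0, 0, 0, 0], [0.7, 0, 0, 0, 0, 0, 0]]}}

```text
clock: 11.77
eef_pos: [0.5303, 0.2228, 0.2925]
tool_rot: [-0.135, 0.991, -0.008, 0.005]
ft_force: [-0.6, -0.3, -0.6]
grip_width: 0.0601
grasp_force: 0.0
```

Run:
```python
from h import *
st(); o=bot.get_obs(); M=R.from_quat(o["tool_rot"]).as_matrix(); print(o["eef_pos"].round(4),M.round(3).tolist(),"delta tool mm",(M.T@(np.array([.5391,.2104,.2471])-o["eef_pos"])*1000).round(1))
```

```text
11.7667 ang 55.6 r 0.0544 z 0.2925 Ft -0.3 Fr -0.6 Fz -0.6
[0.5303 0.2228 0.2925] [[-0.964, -0.267, 0.012], [-0.267, 0.964, -0.014], [-0.007, -0.017, -1.0]] delta tool mm [ -4.8 -13.5  45.7]
```

Run:
```python
from h import *
k=cam("wrist"); bot.camera("wrist")
for q in("crank_handle","handwheel"):
    for d in bot.outline_of(q,"wrist")[:2]:print(q,round(d["conf"],2),d["rect"],np.argwhere(d["pixels"]).mean(0)[::-1].round(1))
v=np.array([.5391,.2104])-C; v=v/np.hypot(*v)*.05+C
print("pred handle top/bottom",proj([[*v,.266],[*v,.232],[*C,.224]],k).round(1).tolist())
a=bot.camera("side"); b=cv2.imread("pics/side0.png"); 
d=cv2.absdiff(cv2.GaussianBlur(a,(5,5),0),cv2.GaussianBlur(b,(5,5),0)).max(2)>40
n,_,s,c=cv2.connectedComponentsWithStats(d.astype(np.uint8)); print([x.tolist() for x in s[1:] if x[4]>15])
```

```text
crank_handle 0.98 [277.7, 207.1, 35.6, 55.6] [296.2 234.5]
handwheel 0.68 [184.6, 62.1, 170.5, 197.9] [272.3 150.9]
handwheel 0.56 [0.9, 0.0, 15.4, 74.6] [ 5.7 38.9]
pred handle top/bottom [[294.8, 241.3], [299.4, 218.5], [268.0, 149.0]]
[[103, 0, 110, 26, 1146], [310, 0, 23, 8, 138], [126, 9, 44, 37, 1257], [297, 17, 9, 25, 136], [77, 21, 34, 133, 1528], [55, 22, 17, 4, 44], [219, 26, 7, 7, 38], [209, 31, 34, 61, 1196], [310, 50, 8, 9, 65], [305, 59, 27, 68, 1129], [319, 128, 8, 12, 64], [291, 131, 37, 31, 523], [104, 153, 24, 26, 348], [116, 154, 39, 56, 818], [276, 155, 17, 11, 96], [143, 174, 42, 37, 537], [112, 179, 20, 16, 166], [293, 181, 9, 4, 26], [299, 199, 10, 7, 50], [281, 202, 15, 11, 114], [226, 208, 74, 41, 1115], [258, 224, 10, 4, 29], [104, 229, 15, 34, 226], [121, 228, 81, 45, 1379]]
```

Call:
{"fn": "move_arm", "kwargs": {"deltas": [[0.7, -5, -13.5, 5, 0, 0, 0], [0.7, 0, 0, 20, 0, 0, 0], [0.7, 0, 0, 20, 0, 0, 0], [0.7, 0, 0, 0, 0, 0, 0], [0, 0, 0, 0, 0, 0, 0], [0, 0, 0, 0, 0, 0, 0], [0, 0, 0, 0, 0, 0, 0], [0, 0, 0, 0, 0, 0, 0], [0, 0, 0, 0, 0, 0, 0], [0, 0, 0, 0, 0, 0, 0]]}}

```text
clock: 12.8
eef_pos: [0.5412, 0.2094, 0.2482]
tool_rot: [-0.133, 0.991, -0.007, 0.006]
ft_force: [-0.3, 2.2, 7.0]
grip_width: 0.019
grasp_force: 58.8
```

Run:
```python
from h import *
st()
for i in range(20):
    t0=40+10*i; h=np.radians(t0+5+90); c=100*np.sin(np.radians(5))
    print(t0,[float(round(c*np.cos(h-np.radians(195.6)),1)),float(round(c*np.cos(h-np.radians(105.6)),1))],end=" ")
```

```text
12.8 ang 37.1 r 0.0522 z 0.2482 Ft -2.0 Fr 1.1 Fz 7.0
40 [4.3, 7.6] 50 [5.5, 6.7] 60 [6.6, 5.7] 70 [7.5, 4.4] 80 [8.2, 3.1] 90 [8.6, 1.6] 100 [8.7, 0.1] 110 [8.6, -1.4] 120 [8.2, -2.9] 130 [7.6, -4.3] 140 [6.7, -5.5] 150 [5.7, -6.6] 160 [4.4, -7.5] 170 [3.1, -8.2] 180 [1.6, -8.6] 190 [0.1, -8.7] 200 [-1.4, -8.6] 210 [-2.9, -8.2] 220 [-4.3, -7.6] 230 [-5.5, -6.7]
```

Call:
{"fn": "move_arm", "kwargs": {"deltas": [[0, 4.3, 7.6, -1, 0, 0, 0], [0, 5.5, 6.7, -0.5, 0, 0, 0], [0, 6.6, 5.7, -0.4, 0, 0, 0], [0, 7.5, 4.4, -0.4, 0, 0, 0], [0, 8.2, 3.1, -0.4, 0, 0, 0], [0, 8.6, 1.6, -0.4, 0, 0, 0], [0, 8.7, 0.1, -0.4, 0, 0, 0], [0, 8.6, -1.4, -0.4, 0, 0, 0], [0, 8.2, -2.9, -0.4, 0, 0, 0], [0, 7.6, -4.3, -0.4, 0, 0, 0]]}}

```text
clock: 13.63
eef_pos: [0.4642, 0.2132, 0.2519]
tool_rot: [-0.134, 0.991, -0.004, 0.006]
ft_force: [-0.7, 10.1, 3.3]
grip_width: 0.0196
grasp_force: 59.2
```

Call:
{"fn": "move_arm", "kwargs": {"deltas": [[0, 6.7, -5.5, -0.4, 0, 0, 0], [0, 5.7, -6.6, -0.4, 0, 0, 0], [0, 4.4, -7.5, -0.4, 0, 0, 0], [0, 0, 0, 0, 0, 0, 0], [0, 0, 0, 0, 0, 0, 0]]}}

```text
clock: 14.05
eef_pos: [0.452, 0.19, 0.2522]
tool_rot: [-0.134, 0.991, -0.003, 0.004]
ft_force: [-3.1, 14.6, 1.1]
grip_width: 0.0192
grasp_force: 59.1
```

```bash
python3 -c "
from h import *
st()"
```

```text
14.05 ang 165.7 r 0.0491 z 0.2522 Ft 13.3 Fr 6.6 Fz 1.1
```

Call:
{"fn": "move_arm", "kwargs": {"deltas": [[0, 0.4, -0.7, 0, 0, 0, 0], [0, 0, 0, 0, 0, 0, 0], [0, 0, 0, 0, 0, 0, 0]]}}

```text
clock: 14.3
eef_pos: [0.452, 0.1899, 0.2522]
tool_rot: [-0.134, 0.991, -0.003, 0.005]
ft_force: [-1.7, 15.1, -0.3]
grip_width: 0.0189
grasp_force: 59.2
```

```bash
python3 -c "
from h import *
st()"
```

```text
14.3 ang 165.8 r 0.0491 z 0.2522 Ft 14.2 Fr 5.3 Fz -0.3
```

Contact is confirmed: Ft is 14 N and the handle no longer advances, so it's hand-tight and below the jam limit. I'll relax slightly, release and rise, and recheck the tray bar from w1 (bar centre ≈(177,190)).

Call:
{"fn": "move_arm", "kwargs": {"deltas": [[0, -1.3, 2.4, 0, 0, 0, 0], [0, 0, 0, 0, 0, 0, 0], [0.7, 0, 0, 0, 0, 0, 0], [0.7, 0, 0, 0, 0, 0, 0], [0.7, 0, 0, 0, 0, 0, 0], [0.7, 0, 0, 0, 0, 0, 0], [0.7, 0, 0, -20, 0, 0, 0], [0.7, 0, 0, -20, 0, 0, 0], [0.4, 0, 0, -20, 0, 0, 0], [0.3, 0, 0, 0, 0, 0, 0]]}}

```text
clock: 15.13
eef_pos: [0.4543, 0.1883, 0.3159]
tool_rot: [-0.132, 0.991, -0.008, 0.008]
ft_force: [0.4, 0.3, 0.7]
grip_width: 0.0364
grasp_force: 0.0
```

Call:
{"fn": "move_arm", "kwargs": {"deltas": [[0.3, -8, -31, 0, 0, 0, 0], [0.3, -8, -31, 0, 0, 0, 0], [0.3, -8, -31, 0, 0, 0, 0], [0.3, -8, -31, 0, 0, 0, 0], [0.3, -8, -31, 0, 0, 0, 0], [0.3, 0, 0, 0, 0, 0, 0], [0.3, 0, 0, 0, 0, 0, 0], [0.3, 0, 0, 0, 0, 0, 0]]}}

```text
clock: 15.8
eef_pos: [0.5315, 0.049, 0.3141]
tool_rot: [-0.132, 0.991, -0.008, 0.004]
ft_force: [-0.4, -0.2, 0.1]
grip_width: 0.0254
grasp_force: 0.0
```

Run:
```python
from h import *
k=cam("wrist"); o=bot.get_obs(); M=R.from_quat(o["tool_rot"]).as_matrix(); print(o["clock"],o["eef_pos"].round(4),o["grip_width"],M.round(3).tolist())
im=bot.camera("wrist"); cv2.imwrite("pics/w4.png",im)
yaw=.2827;yc,ys=np.cos(yaw),np.sin(yaw)
W=lambda x,y,z:np.array([C[0]+yc*x-ys*y,C[1]+ys*x+yc*y,z])
k1=dict(K=k["K"],d=k["d"],p=np.array([0.36623262,0.20995116,0.46406314]),R=np.array([[-0.27119206,0.91792667,0.28959541],[0.96252343,0.25921172,0.07973663],[-0.00187415,0.30036631,-0.95382208]]))
for n,kk,uv in(("w1",k1,(177,190)),):
    P=ray(uv,.052,kk); d=P[:2]-C; print(n,P.round(4),"press",(yc*d[0]+ys*d[1]).round(4),(-ys*d[0]+yc*d[1]).round(4))
for y in(-.121,-.132): print(y,proj([W(-.032,y,.057),W(0,y,.057),W(.032,y,.057)],k).round(1).tolist())
print("crank pred",proj([W(*(.05*np.cos(np.radians(165.8)-yaw),.05*np.sin(np.radians(165.8)-yaw)),.27)],k).round(1))
for q in("tray_handle","crank_handle","mould"):
    for d in bot.outline_of(q,"wrist")[:2]:print(q,round(d["conf"],2),d["rect"],np.argwhere(d["pixels"]).mean(0)[::-1].round(1))
g=im.astype(int); v,u=[int(x) for x in proj(W(0,-.128,.057),k)[0][::-1]]
for r in(v-12,v,v+12): print(r,u-30,[tuple(x) for x in g[r,u-30:u+30:2][:,[2,0]].tolist()])
```

```text
15.8 [0.5315 0.049  0.3141] 0.025371469789165504 [[-0.965, -0.262, 0.009], [-0.262, 0.965, -0.015], [-0.005, -0.017, -1.0]]
w1 [0.5401 0.0532 0.052 ] press 0.0041 -0.131
-0.121 [[332.0, 135.4], [332.1, 160.8], [332.3, 184.9]]
-0.132 [[323.1, 135.6], [323.5, 160.9], [323.8, 185.0]]
crank pred [[589.7 159.7]]
tray_handle 0.55 [317.4, 114.9, 125.4, 84.9] [377.9 154.9]
crank_handle 0.76 [553.3, 146.5, 62.4, 43.9] [586.4 167.3]
crank_handle 0.61 [207.4, 197.9, 54.6, 63.4] [234.6 229.6]
mould 0.87 [523.3, 178.7, 71.9, 56.0] [558.4 204.4]
mould 0.77 [400.6, 135.2, 39.1, 56.0] [418.9 156.9]
148 296 [(197, 89), (200, 92), (198, 91), (193, 88), (195, 88), (195, 88), (196, 85), (198, 89), (193, 89), (134, 63), (119, 55), (120, 85), (163, 154), (204, 190), (187, 176), (169, 126), (195, 87), (194, 88), (194, 87), (193, 85), (193, 86), (198, 91), (198, 90), (180, 81), (146, 69), (136, 67), (119, 83), (190, 190), (218, 226), (223, 232)]
160 296 [(193, 85), (195, 86), (197, 92), (200, 90), (202, 94), (201, 93), (196, 89), (201, 92), (196, 90), (137, 65), (118, 58), (115, 67), (155, 141), (200, 186), (192, 181), (161, 129), (195, 90), (199, 91), (200, 91), (197, 91), (196, 90), (200, 93), (202, 93), (184, 88), (123, 60), (120, 59), (119, 77), (196, 186), (216, 214), (221, 223)]
172 296 [(196, 86), (197, 91), (196, 88), (199, 91), (200, 91), (196, 88), (196, 88), (200, 92), (199, 92), (202, 92), (201, 93), (190, 94), (159, 137), (194, 181), (198, 185), (159, 136), (193, 92), (195, 89), (189, 87), (191, 84), (179, 80), (148, 68), (157, 74), (171, 78), (122, 57), (118, 57), (116, 72), (176, 165), (213, 201), (219, 209)]
```

Call:
{"fn": "move_arm", "kwargs": {"deltas": [[0.3, 0, 0, 0, -1, 0.3, -0.4], [0.3, -7.3, 0, 20, 0, 0, 0], [0.3, 0, 0, 36, 0, 0, 0], [0.3, 0, 0, 36, 0, 0, 0], [0.3, 0, 0, 36, 0, 0, 0], [0.3, 0, 0, 36, 0, 0, 0], [0.3, 0, 0, 36, 0, 0, 0], [0.3, 0, 0, 20, 0, 0, 0], [0.3, 0, 0, 0, 0, 0, 0], [0.3, 0, 0, 0, 0, 0, 0]]}}

```text
clock: 16.83
eef_pos: [0.5381, 0.0516, 0.094]
tool_rot: [-0.137, 0.991, 0.0, -0.001]
ft_force: [0.6, -0.1, 1.1]
grip_width: 0.0258
grasp_force: 0.0
```

Run:
```python
from h import *
k=cam("wrist"); o=bot.get_obs(); M=R.from_quat(o["tool_rot"]).as_matrix(); print(o["clock"],o["eef_pos"].round(4),M.round(3).tolist())
print("delta tool mm",(M.T@(np.array([.5386,.0508,.044])-o["eef_pos"])*1000).round(1))
im=bot.camera("wrist").astype(int); yaw=.2827;yc,ys=np.cos(yaw),np.sin(yaw)
W=lambda x,y,z:np.array([C[0]+yc*x-ys*y,C[1]+ys*x+yc*y,z])
for y in(-.128,-.133,-.138): print(y,proj([W(-.03,y,.057),W(0,y,.057)],k).round(1).tolist())
u,v=[int(x) for x in proj(W(-.015,-.133,.057),k)[0]]
print(v,u-30,[tuple(x) for x in im[v,u-30:u+30:2][:,[2,0]].tolist()])
```

```text
16.8333 [0.5381 0.0516 0.094 ] [[-0.963, -0.271, -0.002], [-0.271, 0.963, 0.0], [0.002, 0.001, -1.0]]
delta tool mm [-0.3 -1.  50. ]
-0.128 [[326.3, 176.1], [326.4, 225.0]]
-0.133 [[317.4, 176.2], [318.0, 225.0]]
-0.138 [[308.6, 176.3], [309.6, 225.1]]
201 287 [(190, 89), (191, 86), (191, 87), (191, 88), (195, 93), (190, 85), (159, 74), (120, 59), (114, 56), (118, 57), (114, 56), (100, 74), (101, 95), (106, 99), (113, 106), (114, 107), (110, 104), (103, 97), (94, 89), (117, 78), (188, 86), (194, 89), (191, 85), (190, 87), (189, 85), (192, 89), (192, 90), (193, 88), (194, 90), (193, 88)]
```

Call:
{"fn": "move_arm", "kwargs": {"deltas": [[0.3, 0, -1, 25, 0, 0, 0], [0.3, 0, 0, 25, 0, 0, 0], [0.3, 0, 0, 0, 0, 0, 0], [0, 0, 0, 0, 0, 0, 0], [0, 0, 0, 0, 0, 0, 0], [0, 0, 0, 0, 0, 0, 0], [0, 0, 0, 0, 0, 0, 0]]}}

```text
clock: 17.47
eef_pos: [0.5404, 0.0507, 0.0466]
tool_rot: [-0.136, 0.991, 0.0, 0.002]
ft_force: [-1.8, 0.5, 3.0]
grip_width: 0.0078
grasp_force: 58.9
```

Call:
{"fn": "move_arm", "kwargs": {"deltas": [[0, 0, -8, 0, 0, 0, 0], [0, 0, -16, 0, 0, 0, 0], [0, 0, -18, 0, 0, 0, 0], [0, 0, -18, 0, 0, 0, 0], [0, 0, -18, 0, 0, 0, 0], [0, 0, -18, 0, 0, 0, 0], [0, 0, -18, 0, 0, 0, 0], [0, 0, -10, 0, 0, 0, 0], [0, 0, -6, 0, 0, 0, 0], [0, 0, 0, 0, 0, 0, 0]]}}

```text
clock: 18.3
eef_pos: [0.5782, -0.0764, 0.0466]
tool_rot: [-0.136, 0.991, -0.001, 0.004]
ft_force: [5.5, -0.8, -0.1]
grip_width: 0.0082
grasp_force: 58.9
```

```bash
cat >> h.py <<'E'
def tr():
    o=bot.get_obs(); M=R.from_quat(o["tool_rot"]).as_matrix(); yaw=.2827; n=np.array([np.sin(yaw),-np.cos(yaw),0]); s=np.array([np.cos(yaw),np.sin(yaw),0])
    d=o["eef_pos"]-[.5404,.0507,.0466]; print(o["clock"],"out",(d@n).round(4),"side",(d@s).round(4),"z",o["eef_pos"][2].round(4),"Fout",(o["ft_force"]@n).round(1),"Fside",(o["ft_force"]@s).round(1),"ty head",np.degrees(np.arctan2(M[1,1],M[0,1])).round(1))
E
python3 -c "
from h import *
tr()"
```

```text
18.3 out 0.1325 side 0.0008 z 0.0466 Fout 2.3 Fside 5.1 ty head 105.6
```

Drawn 132.5 mm; go on to the stop.

Call:
{"fn": "move_arm", "kwargs": {"deltas": [[0, 0, -4, 0, 0, 0, 0], [0, 0, -4, 0, 0, 0, 0], [0, 0, -2, 0, 0, 0, 0], [0, 0, 0, 0, 0, 0, 0], [0, 0, 0, 0, 0, 0, 0]]}}

```text
clock: 18.72
eef_pos: [0.5802, -0.083, 0.0466]
tool_rot: [-0.137, 0.991, 0.001, 0.004]
ft_force: [4.2, 5.0, 1.6]
grip_width: 0.0077
grasp_force: 59.1
```

```bash
python3 -c "
from h import *
tr()"
```

```text
18.7167 out 0.1395 side 0.0009 z 0.0466 Fout -3.6 Fside 5.4 ty head 105.7
```

Call:
{"fn": "move_arm", "kwargs": {"deltas": [[0, 0, -2, 0, 0, 0, 0], [0, 0, -1, 0, 0, 0, 0], [0, 0, 0, 0, 0, 0, 0], [0, 0, 0, 0, 0, 0, 0]]}}

```text
clock: 19.05
eef_pos: [0.5802, -0.0831, 0.0466]
tool_rot: [-0.138, 0.99, 0.004, 0.003]
ft_force: [2.5, 12.0, 4.3]
grip_width: 0.0076
grasp_force: 59.3
```

```bash
python3 -c "
from h import *
tr()"
```

```text
19.05 out 0.1396 side 0.0009 z 0.0466 Fout -10.8 Fside 5.8 ty head 105.8
```

Tray at its stop. Release, rise, and move over the mould.

Call:
{"fn": "move_arm", "kwargs": {"deltas": [[0, 0, 1.5, 0, 0, 0, 0], [0.3, 0, 0, 0, 0, 0, 0], [0.3, 0, 0, 0, 0, 0, 0], [0.3, 0, 0, -25, 0, 0, 0], [0.3, 0, 0, -35, 0, 0, 0], [0.6, 0, 0, -35, 0, 0, 0], [1, 0, 0, -35, 0, 0, 0], [1, 0, 0, -30, 0, 0, 0], [1, 0, 20, 0, 0, 0, 0], [1, 0, 30, 0, 0, 0, 0]]}}

```text
clock: 19.88
eef_pos: [0.5657, -0.0404, 0.2076]
tool_rot: [-0.133, 0.991, -0.002, 0.003]
ft_force: [-0.2, 0.2, -1.9]
grip_width: 0.0837
grasp_force: 0.0
```

Call:
{"fn": "move_arm", "kwargs": {"deltas": [[1, 0, 30, 0, 0, 0, 0], [1, 0, 30, 0, 0, 0, 0], [1, 0, 22, 0, 0, 0, 0], [1, 0, 0, 0, 0, 0, 0], [1, 0, 0, 0, 0, 0, 0]]}}

```text
clock: 20.3
eef_pos: [0.5413, 0.0414, 0.2048]
tool_rot: [-0.137, 0.991, -0.001, 0.0]
ft_force: [0.6, -0.1, -0.3]
grip_width: 0.0855
grasp_force: 0.0
```

Run:
```python
from h import *
k=cam("wrist"); o=bot.get_obs(); M=R.from_quat(o["tool_rot"]).as_matrix(); print(o["clock"],o["eef_pos"].round(4),o["grip_width"],M.round(3).tolist())
im=bot.camera("wrist"); cv2.imwrite("pics/w5.png",im)
for q in("mould","tray_handle"):
    for d in bot.outline_of(q,"wrist")[:3]:
        p=d["pixels"]; col=np.median(im[p],0); c,r=cv2.minEnclosingCircle(np.argwhere(p)[:,::-1].astype(np.float32)); print(q,round(d["conf"],2),d["rect"],np.argwhere(p).mean(0)[::-1].round(1),"bgr",col,"circ",np.round(c,1),round(r,1))
t=np.linspace(0,2*np.pi,25)
for nm,r,z in(("rim",.032,.092),("foot",.030,.030)):
    P=np.c_[.5386+r*np.cos(t),.0434+r*np.sin(t),0*t+z]; q=proj(P,k); print(nm,q.min(0).round(1),q.max(0).round(1))
cv2.imwrite("pics/w5c.png",cv2.resize(im,None,fx=1.25,fy=1.25))
```

```text
20.3 [0.5413 0.0414 0.2048] 0.08545362129062863 [[-0.963, -0.271, 0.0], [-0.271, 0.963, -0.001], [-0.0, -0.001, -1.0]]
mould 0.91 [614.3, 205.3, 24.4, 40.5] [627.7 224.7] bgr [33. 56. 29.] circ [629.5 223.5] 19.9
mould 0.83 [286.3, 143.9, 82.1, 82.7] [326.4 187.5] bgr [158. 204. 202.] circ [326.4 186.4] 41.8
mould 0.81 [294.4, 0.4, 48.4, 15.0] [318.9   5.5] bgr [25. 25. 80.] circ [319.   0.] 25.0
tray_handle 0.85 [172.4, 118.7, 229.7, 110.0] [293.2 166.9] bgr [174. 175. 186.] circ [290.3 165.8] 118.9
rim [284.2 149.9] [361.5 224.2]
foot [292.7 141.4] [351.8 199.1]
```

View pics/w5.png

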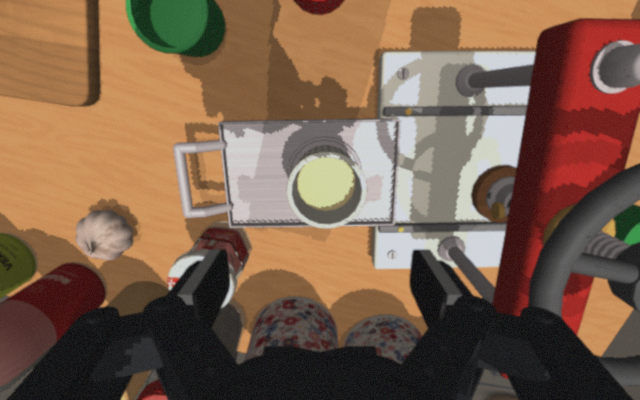

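The open white mould with yellow cheese stands on the drawn-out tray at ≈(327,187). Green and red cups are elsewhere. It sits ≈6 mm along tool +y of the TCP.

Call:
{"fn": "move_arm", "kwargs": {"deltas": [[1, 0, 6, 20, 0, 0, 0], [1, 0, 0, 36, 0, 0, 0], [1, 0, 0, 36, 0, 0, 0], [1, 0, 0, 30, 0, 0, 0], [1, 0, 0, 20, 0, 0, 0], [1, 0, 0, 5, 0, 0, 0], [1, 0, 0, 0, 0, 0, 0], [0, 0, 0, 0, 0, 0, 0], [0, 0, 0, 0, 0, 0, 0], [0, 0, 0, 0, 0, 0, 0]]}}

```text
clock: 21.28
eef_pos: [0.542, 0.047, 0.0601]
tool_rot: [-0.136, 0.991, -0.0, 0.002]
ft_force: [-1.0, 0.5, 3.9]
grip_width: 0.0628
grasp_force: 66.0
```

Call:
{"fn": "move_arm", "kwargs": {"deltas": [[0, 0, 0, 0, 0, 0, 0], [0, 0, 0, 0, 0, 0, 0], [0, 0, 0, 0, 0, 0, 0]]}}

```text
clock: 21.53
eef_pos: [0.542, 0.047, 0.06]
tool_rot: [-0.136, 0.991, -0.0, 0.003]
ft_force: [-1.6, 0.6, 6.5]
grip_width: 0.0632
grasp_force: 66.2
```

Call:
{"fn": "move_arm", "kwargs": {"deltas": [[0, 0, 0, -8, 0, 0, 0], [0, 0, 0, -20, 0, 0, 0], [0, 0, 0, -30, 0, 0, 0], [0, 0, 0, -30, 0, 0, 0], [0, 0, 0, -22, 0, 0, 0], [0, 7, -14, 0, 0, 0, 0], [0, 14, -28, 0, 0, 0, 0], [0, 14, -28, 0, 0, 0, 0], [0, 14, -29, 0, 0, 0, 0], [0, 14, -29, 0, 0, 0, 0]]}}

```text
clock: 22.37
eef_pos: [0.5133, -0.0942, 0.1679]
tool_rot: [-0.137, 0.991, 0.0, 0.0]
ft_force: [0.5, 0.1, -2.8]
grip_width: 0.0633
grasp_force: 66.6
```

Call:
{"fn": "move_arm", "kwargs": {"deltas": [[0, 14, -29, 0, 0, 0, 0], [0, 14, -29, 0, 0, 0, 0], [0, 14, -29, 0, 0, 0, 0], [0, 14, -29, 0, 0, 0, 0], [0, 14, -29, 0, 0, 0, 0], [0, 14, -29, 0, 0, 0, 0], [0, 14, -29, 0, 0, 0, 0], [0, 14, -22, 0, 0, 0, 0], [0, 6, -10, 0, 0, 0, 0], [0, 0, 0, 0, 0, 0, 0]]}}

```text
clock: 23.2
eef_pos: [0.4626, -0.3538, 0.1674]
tool_rot: [-0.134, 0.991, -0.0, 0.0]
ft_force: [0.5, -0.3, -2.5]
grip_width: 0.0625
grasp_force: 66.7
```

Run:
```python
from h import *
o=bot.get_obs(); M=R.from_quat(o["tool_rot"]).as_matrix(); print(o["clock"],o["eef_pos"].round(4),o["grip_width"],o["grasp_force"],o["ft_force"].round(1),M.round(3).tolist())
bot.camera("side"); k=cam("side")
for q in("board","mould"):
    for d in bot.outline_of(q,"side")[:4]:
        print(q,round(d["conf"],2),d["rect"],np.argwhere(d["pixels"]).mean(0)[::-1].round(1))
u=[ray(p,.022,k)[:2].round(3).tolist() for p in((257,287),(325,290),(257,391))]; print(u)
```

```text
23.2 [ 0.4626 -0.3538  0.1674] 0.06249138602270387 66.72232449782314 [ 0.5 -0.3 -2.5] [[-0.964, -0.266, 0.0], [-0.266, 0.964, -0.0], [-0.0, -0.0, -1.0]]
board 0.93 [258.1, 286.8, 65.0, 107.0] [290.7 347.6]
mould 0.75 [258.5, 301.8, 34.3, 26.5] [277.2 313.8]
mould 0.48 [274.9, 126.7, 72.7, 124.3] [315.5 188.5]
mould 0.41 [312.5, 135.1, 14.1, 14.4] [317.3 142.6]
mould 0.39 [286.7, 252.5, 9.3, 20.2] [291.5 263.7]
[[0.369, -0.204], [0.564, -0.204], [0.409, -0.496]]
```

Call:
{"fn": "move_arm", "kwargs": {"deltas": [[0, 0, 0, 15, 0, 0, 0], [0, 0, 0, 30, 0, 0, 0], [0, 0, 0, 30, 0, 0, 0], [0, 0, 0, 25, 0, 0, 0], [0, 0, 0, 8, 0, 0, 0], [0, 0, 0, 3, 0, 0, 0], [0, 0, 0, 1.5, 0, 0, 0], [0, 0, 0, 1, 0, 0, 0], [0, 0, 0, 0, 0, 0, 0], [0, 0, 0, 0, 0, 0, 0]]}}

```text
clock: 24.18
eef_pos: [0.4649, -0.352, 0.0557]
tool_rot: [-0.136, 0.991, -0.001, 0.001]
ft_force: [0.3, -0.2, -2.6]
grip_width: 0.0631
grasp_force: 66.8
```

Call:
{"fn": "move_arm", "kwargs": {"deltas": [[0, 0, 0, 1.5, 0, 0, 0], [0, 0, 0, 1, 0, 0, 0], [0, 0, 0, 1, 0, 0, 0], [0, 0, 0, 0, 0, 0, 0], [0, 0, 0, 0, 0, 0, 0]]}}

```text
clock: 24.6
eef_pos: [0.4642, -0.3518, 0.0522]
tool_rot: [-0.136, 0.991, -0.001, 0.001]
ft_force: [-2.0, 1.9, 5.8]
grip_width: 0.0627
grasp_force: 67.3
```

It has touched down on the board. Release and go up.

Call:
{"fn": "move_arm", "kwargs": {"deltas": [[0, 0, 0, -0.5, 0, 0, 0], [1, 0, 0, 0, 0, 0, 0], [1, 0, 0, 0, 0, 0, 0], [1, 0, 0, 0, 0, 0, 0], [1, 0, 0, 0, 0, 0, 0], [1, 0, 0, -15, 0, 0, 0], [1, 0, 0, -30, 0, 0, 0], [1, 0, 0, -35, 0, 0, 0], [1, 0, 0, -35, 0, 0, 0], [1, 0, 0, -35, 0, 0, 0]]}}

```text
clock: 25.43
eef_pos: [0.4635, -0.3512, 0.2022]
tool_rot: [-0.136, 0.991, 0.0, 0.0]
ft_force: [0.9, -0.7, -0.2]
grip_width: 0.0853
grasp_force: 0.0
```

Run:
```python
from h import *
o=bot.get_obs(); print(o["clock"],o["eef_pos"].round(4),o["ft_force"].round(1))
k=cam("wrist"); w=bot.camera("wrist"); cv2.imwrite("pics/w6.png",w)
for d in bot.outline_of("mould","wrist")[:3]:
    p=d["pixels"]; print("wrist mould",round(d["conf"],2),d["rect"],np.argwhere(p).mean(0)[::-1].round(1),np.median(w[p],0))
t=np.linspace(0,2*np.pi,25)
for r,z in((.032,.084),(.030,.022)):
    q=proj(np.c_[.4642+r*np.cos(t),-.3518+r*np.sin(t),0*t+z],k); print("pred",q.min(0).round(1),q.max(0).round(1))
s=bot.camera("side"); cv2.imwrite("pics/side9.png",s); ks=cam("side"); s0=cv2.imread("pics/side0.png")
for q in("mould","drip_tray","spindle","handwheel","garlic_1","jar_3","mug_2"):
    for d in bot.outline_of(q,"side")[:3]: print("side",q,round(d["conf"],2),d["rect"],np.argwhere(d["pixels"]).mean(0)[::-1].round(1))
print("crank pred side",proj([*(C+.05*np.array([np.cos(np.radians(165.8)),np.sin(np.radians(165.8))])),.255],ks).round(1))
cv2.imwrite("pics/fin.png",cv2.resize(s[105:405,200:440],(480,600)))
```

```text
25.4333 [ 0.4635 -0.3512  0.2022] [ 0.9 -0.7 -0.2]
wrist mould 0.97 [608.6, 140.0, 29.9, 63.8] [626.5 170.7] [19. 20. 67.]
wrist mould 0.59 [280.2, 141.1, 79.8, 81.9] [318.8 184.1] [154. 199. 197.]
pred [280.7 151.9] [356.3 224.4]
pred [289.6 143.2] [347.6 199.7]
side mould 0.58 [268.0, 317.8, 28.0, 32.8] [283.7 333.9]
side mould 0.52 [285.6, 248.6, 8.2, 23.8] [291.5 258.4]
side mould 0.51 [313.3, 137.6, 11.0, 11.2] [317.3 142.8]
side drip_tray 0.96 [302.7, 200.0, 42.2, 52.0] [322.7 224.3]
side spindle 0.9 [291.6, 125.5, 36.3, 50.0] [308.5 147.6]
side handwheel 0.94 [293.6, 126.2, 30.8, 31.4] [307.8 142. ]
side garlic_1 0.83 [356.1, 272.2, 20.4, 18.4] [364.4 281.5]
side jar_3 0.86 [381.4, 208.7, 24.8, 42.9] [393.2 225.1]
side jar_3 0.61 [349.1, 223.7, 17.6, 34.8] [359.4 239.4]
side mug_2 0.76 [252.0, 124.2, 31.9, 34.2] [267.2 138.2]
side mug_2 0.53 [349.3, 226.5, 18.0, 27.8] [359.4 239.4]
crank pred side [[293.1 134. ]]
```

```bash
python3 -c "
from workcell import bot
print(bot.job_done())"
```

```text
the job is handed in; nothing more can be done
None
```

I handed the job in at about 26 s of the 72 s: the collar is snug under the crosshead at about 14 N, the tray is out to its stop, and the white mould stands upright, wholly on the board. One wrist-force reading of about 38 N while I was moving back to the crank went unexplained, but the handle had not moved, and the bystanders I rechecked (mug, small jar, garlic) were where they started.

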